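# Show the forked rail to the bench camera

### The job

The bench camera is recording the joints of this dry-fitted wooden frame. Lift the rail with the forked end out of its notches and hold it level and right way up at the height of the lens, forked end square on to the lens and about 10 cm in front of it, still for a second or two; then turn it on the spot so that one long side faces the lens squarely with the middle of the rail in front of it, and finish while still holding it there in the air. Leave the other rails and everything else on the bench where they are, and do not touch the camera.

Things in the scene. Friction and masses are not known exactly. Their poses are not given: they have to be found in the camera images.
- forked_rail_mid (a point): Loose light-wood rail 270 long, 34 wide, 36 high, 160 g; its far end is a fork: two 10 thick cheeks, a 14 wide, 40 deep slot between. Point: half-way up and across, mid of the full-height part between the stiles (x -48 to 48), where it is gripped across y. x runs to the fork's end (at 150; plain end at -120), z up. It lies in 18 deep notches, 1.5 play each side, and lifts straight up.
- fork_tip (a point): Centre of the forked end's face, half-way up and across: 150 along x from forked_rail_mid. Axes as there.
- tongued_rail_mid (a point): Same point and axes of a second rail of the same wood and size, whose far end is a single 12 thick, 40 long tongue. Leave it.
- plain_rail_mid (a point): Same point and axes of the third rail, same wood and size, with a plain square end. Leave it.
- frame: Fixed board and two stiles. Origin under the board, below the centre rail's middle; x along the rails to their worked ends, z up. Board 370 x 470 x 12, black top; on 18 high bearers lie stiles 330 long, 40 wide, 36 high at x -70 and 70; rails cross them flush at y -95, 0, 95 (which is where varies): tops 66 above bench, 61 clear between rails, 100 between stiles, 18 below the rails.
- lens (a point): Front centre of the camera's lens (58 diameter). x points straight out of the lens along its line of sight, level; y is level and sideways; z up. The height above the bench varies from 175 to 235.
- camera_stand: The camera's column stand. Origin on the bench below the 18 diameter column, 125 behind the lens; x as the lens. Base plate 180 x 130 x 16 (x -60 to 120), column 334 high, black camera body 118 wide, 68 high, on a clamp bracket that stays at its height on the column.
- mug: White mug, 82 diameter, 95 high; origin under its centre. Bystander.
- phone: Black phone 72 x 148 x 8 lying flat; origin under its centre. Bystander.
- try_square: Try square lying flat: dark wood stock 120 x 22 x 20 along its x, steel blade 40 wide reaching 135 to +y; origin under the stock's centre. Bystander.
- mallet: Wooden joiner's mallet lying on its side, head 65 x 135 x 85, overall 355 along its x; origin below the handle line, on the bench. Bystander.
- pencil: Flat carpenter's pencil 168 long, 14 wide, 8 high on the assembly board beyond the stile ends at +y; origin under its centre. Bystander.
- offcut: Light-wood offcut 75 x 34 x 20 on the assembly board beyond the stile ends at -y; origin under its centre. Bystander.
- glue: White glue bottle 60 diameter, 165 high; origin under its centre. Bystander.

How it is judged (in metres and radians):
On the way, in this order (a step that is already met when the one before it is completed fails the run):
1. the forked rail is lifted out of its notches, clear of the frame, in the fingers (height (world z) of forked_rail_mid above 0.1 m and contact force between forked_rail and frame below 0.1 N and contact force between forked_rail and the fingers above 1 N), for 0.1 s.
2. the rail is held still, level and right way up, its forked end square on to the lens, on the lens's axis and about 10 cm in front of it, for a second (x of fork_tip in the frame of lens between 0.06 and 0.14 m and x of forked_rail_mid in the frame of lens above 0.18 m and y of fork_tip in the frame of lens between -0.025 and 0.025 m and z of fork_tip in the frame of lens between -0.025 and 0.025 m and angle between the x axis of forked_rail_mid and the x axis of lens, either way round below 0.2 rad and angle between forked_rail_mid's own z axis and vertical below 0.2 rad and linear speed of forked_rail below 0.04 m/s and angular speed of forked_rail below 0.25 rad/s and contact force between forked_rail and the fingers above 1 N), for 0.8 s.
At the end, for the whole second after the job is handed in: Finished with the fingers still gripping the forked rail in the air, at rest, touching nothing else: its middle 150 to 330 mm before the lens, within 45 mm sideways and 25 mm in height of its axis, a long side facing it within 0.2 rad, upright within 0.2 rad (x of forked_rail_mid in the frame of lens between 0.15 and 0.33 m and y of forked_rail_mid in the frame of lens between -0.045 and 0.045 m and z of forked_rail_mid in the frame of lens between -0.025 and 0.025 m and angle between the y axis of forked_rail_mid and the x axis of lens, either way round below 0.2 rad and angle between forked_rail_mid's own z axis and vertical below 0.2 rad and linear speed of forked_rail below 0.04 m/s and angular speed of forked_rail below 0.25 rad/s and contact force between forked_rail and the fingers above 1 N and contact force between forked_rail and frame below 0.1 N and contact force between forked_rail and camera_stand below 0.1 N); the arm keeps its last pose, push and grip.
It fails at once if the camera or its stand is touched (contact force between camera_stand and anything else above 1 N).
It fails at once if another rail is shifted more than 15 mm (distance of any of tongued_rail_mid, plain_rail_mid from where it was at the start of the episode above 0.015 m).
It fails at once if a bystander is shifted more than 30 mm (distance of any of mug, phone, try_square, mallet, pencil, offcut, glue from where it was at the start of the episode above 0.03 m).
It also fails if it takes over 51 s, if anything falls off the work surface, if the arm or the gripper's body presses on something with over 40 N, if the wrist force passes 120 N, or if a joint passes its speed limit or range.

### The arm

A 6-joint arm with a two-finger parallel gripper is mounted at the origin on the work surface. World frame = base frame: x ahead of the robot, y to its left, z up, the work surface at z = 0. Lengths are in mm, angles in rad, forces in N, time in s.
With the tool pointing down it reaches from about 275 to 1000 mm from the base axis. Payload 8.4 kg.
Tool frame: the origin (TCP) lies on the centre line of the jaws, within the pads' length; the fingertips stand 14 mm ahead of it and the grasp point (between the pads) lies 5 mm behind it; z points along the fingers, y is the line along which they close (so a half turn about z gives the same grasp; the last joint's range is limited). The gripper opens to 85 mm and grips with 20 to 120 N. Pads are 22 mm wide; open, the fingers measure 114 mm over their backs; the gripper's body (76 mm by 85 mm) begins 54 mm behind the grasp point. The pads swing forward as they close: fully open they stand 13 mm farther back than shut.
Start: joints at [1.147, 0.353, 1.633, -0, 1.155, -0.002], TCP at [255.876, 570.224, 245.281] pointing down, gripper open.
Joint ranges: [-2.63, 2.63], [-0.92, 2.1], [0.06, 2.66], [-1.3, 4.44], [0, 2.69], [-3.02, 3.02]. Speed limits (rad/s): [2.22, 2.22, 2.79, 3.14, 3.14, 3.14].

### API

Orientations are given as [roll, pitch, yaw] about the fixed x, y, z axes, in that order (R = Rz(yaw) Ry(pitch) Rx(roll)).
In Python, from rig import r gives the robot as it stands.
- The arm moves only by the tool step_arm, never from a script. Its argument "plan" is text: rows parted by semicolons, each of 7 numbers parted by spaces: the turn, a rotation vector about the world's x, y, z in degrees, then the shift along the world's x, y, z in mm, then the closure in counts, from 0 (fully open) to 255 (shut). In form: rx ry rz x y z hand; .... A call has 1 to 8 rows; each row is the pose to reach, as a shift and turn from the pose commanded when the call began; what a row does not reach only later rows make up. A row lasts 1/10 s, in which the tool goes at most 50 mm and 8.59 degrees, less where a joint would pass 70% of its speed; a pose out of reach is approached as far as the arm can. A call with a gripper value outside its range is refused whole. The fingers move at their own pace and stop on an object; "force" is the grip in N (left out, the last holds). Time passes only in rows, so rows that repeat a pose let the fingers close. It gives the time, the measured TCP pose, the force, the opening and the grip force at its end, in the units of the state.
- r.sense(): the state, without advancing time (a new reading comes with each control period).
- r.grab_frame(name): name is "scene" or "top" or "wrist"; returns (picture, depth): 400x640x3 uint8, red, green, blue; 400x640 float32, mm along the optical axis (not along the pixel's ray), 0 where there is no reading.
- r.get_calibration(name): a dict with "K" (3x3 intrinsics, pixels), "k1" (the pictures are not rectified: a ray, as slopes to the right and down, at radius r is drawn at 1 + k1 r^2 times it, then the intrinsics apply), "world_from_camera" (4x4, takes a point from camera to world coordinates). Camera axes: x right, y down, z forward; pixel columns grow to the right and rows downward; lengths in mm; the calibration is good to about 2 mm. A picture is of the moment at which its call begins: read the wrist's pose just before it. get_calibration takes no time and is no camera call; for the wrist camera it gives the pose at the moment of the call.
- r.sign_off(): hands the job in; it is judged then, once.
The state is a dict: "clock": time; "qpos": joint angles; "qvel": joint speeds; "joint_efforts": joint torques, N m; "eef_pos": TCP position; "tcp_rot": TCP orientation; "contact_force": force on the tool from outside, world axes, zero at the start; "wrist_torque": the same for the moment, N m; "opening": opening from 0.0 (shut) to 1.0 (fully open); "grasp_force": force on a finger pad.
Only numpy, scipy, OpenCV 4.12 (cv2) and the standard library are available. Lean on these libraries where they do the work, as an engineer would, in place of code of your own. Each camera call takes 0.05 s, during which the arm holds its last target. There are 200 camera calls.

## Working session

There is one attempt and no reset: what is moved stays moved. The work goes in short steps, Python scripts to look and compute and a tool call to move; the robot and the scene stay as the last step left them, time stands still between calls to the robot, and variables do not carry over. Pictures are saved under pics/ and viewed, at most 10 in all, crops included, and the job is handed in when it is done.

Besides the shell and the picture viewer there is one more tool, called after "Request:" by a JSON object that holds its "name" and its "arguments", one argument or row to a line. step_arm: Moves the arm, as the interface text tells. Its arguments: {"type":"object","properties":{"plan":{"type":"string"},"force":{"type":"number"}},"required":["plan"]}

```bash
mkdir -p pics; cat > h.py <<'E'
import numpy as np, cv2
from rig import r
def grab(n):
    c=r.get_calibration(n); im,d=r.grab_frame(n); return im,d,c
def pts(px,depth,c):
    px=np.asarray(px,float).reshape(-1,2);K=np.array(c["K"],float);k=c["k1"]
    dd=(px-K[:2,2])/[K[0,0],K[1,1]]; u=dd.copy()
    for _ in range(20): u=dd/(1+k*(u**2).sum(1,keepdims=True))
    ray=np.c_[u,np.ones(len(u))]; T=np.array(c["world_from_camera"])
    if depth is None: return ray@T[:3,:3].T, T[:3,3]
    return (ray*np.asarray(depth,float).reshape(-1,1))@T[:3,:3].T+T[:3,3]
def plane(px,z,c):
    d,o=pts(px,None,c); return o+d*((z-o[2])/d[:,2:3])
def cloud(d,c):
    v,u=np.mgrid[:d.shape[0],:d.shape[1]]
    P=pts(np.c_[u.ravel(),v.ravel()],d.ravel(),c).reshape(*d.shape,3); P[d<=0]=np.nan; return P
E
python3 - <<'E'
from h import *
for n in("top","scene"):
    im,d,c=grab(n); np.savez(f"{n}.npz",im=im,d=d,**{k:np.array(c[k]) for k in c})
    cv2.imwrite(f"pics/{n}.png",im[...,::-1]); print(n,np.round(c["world_from_camera"],2).tolist())
print(r.sense())
E
```

```text
top [[-0.01, -0.99, 0.13, 331.12], [-1.0, 0.01, -0.0, -48.37], [0.0, -0.13, -0.99, 1713.87], [0.0, 0.0, 0.0, 1.0]]
scene [[0.69, 0.55, -0.47, 1211.74], [0.72, -0.54, 0.43, -686.65], [-0.01, -0.64, -0.77, 1291.17], [0.0, 0.0, 0.0, 1.0]]
{'clock': 0.1, 'qpos': array([ 1.14657286e+00,  3.53591883e-01,  1.63404847e+00,  1.71472405e-05,
        1.15520404e+00, -2.40497045e-03]), 'qvel': array([ 0.00086497,  0.00054846, -0.00251485, -0.00033111, -0.00115324,
        0.001584  ]), 'joint_efforts': array([ 1.93639780e-04, -6.06361413e+01, -3.42817891e+01,  1.38127768e-05,
        3.96812087e-03,  2.73302618e-05]), 'eef_pos': array([255.71890588, 569.84758954, 244.63346197]), 'tcp_rot': array([-3.14034095e+00, -1.86893017e-05,  2.71976722e+00]), 'contact_force': array([-0.12544679, -0.45143658, -0.40487442]), 'wrist_torque': array([-0.01827046, -0.03751592, -0.04040066]), 'grasp_force': 0.0, 'opening': 1.0006014685235145}
```

View pics/top.png

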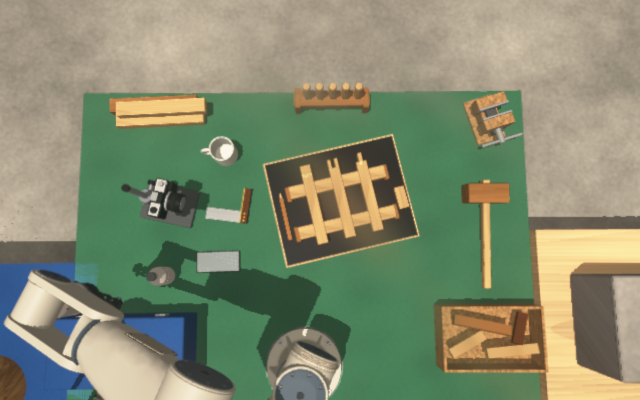

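View pics/scene.png

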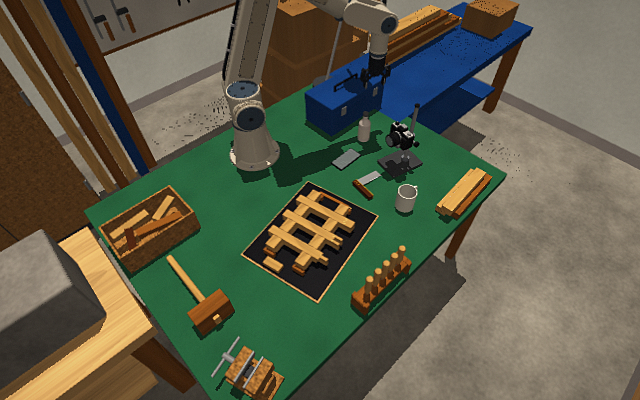

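The top view shows the frame around (342,198), with its rails running up-image (world +x). The camera is at (165,200) with its lens at about (180,200) facing image right. The middle rail's end at (335,162) looks forked. I'll zoom in and measure.

```bash
cat > m.py <<'E'
from h import *
D=np.load("top.npz"); im,d=D["im"],D["d"]; P=cloud(d,D)
a=cv2.resize(im[140:260,250:420],None,fx=4.4,fy=4.4,interpolation=cv2.INTER_CUBIC)
b=cv2.resize(im[170:240,110:260],None,fx=4.4,fy=4.4,interpolation=cv2.INTER_CUBIC)
w=max(a.shape[1],b.shape[1]);a,b=[cv2.copyMakeBorder(q,0,0,0,w-q.shape[1],0) for q in(a,b)]
o=np.vstack([a,b]); o=cv2.resize(o,None,fx=.7,fy=.7,interpolation=cv2.INTER_AREA)
cv2.imwrite("pics/zoom.png",o[...,::-1])
# frame: wood at z 55..75
m=((P[...,2]>50)&(P[...,2]<80)&(im[...,0]>120)).astype(np.uint8); m[:140]=0;m[260:]=0;m[:,:250]=0;m[:,420:]=0
print(m.sum(), np.nanmedian(P[...,2][m>0]))
ys,xs=np.nonzero(m); W=plane(np.c_[xs,ys],66,D)[:,:2]
# rail direction: angle that maximises histogram sharpness
best=max(np.radians(np.arange(-45,45,.5)),key=lambda t:(np.histogram(-W[:,0]*np.sin(t)+W[:,1]*np.cos(t),bins=np.arange(-800,800,4))[0].astype(float)**2).sum()+(np.histogram(W[:,0]*np.cos(t)+W[:,1]*np.sin(t),bins=np.arange(-0,1000,4))[0].astype(float)**2).sum())
print("dir deg",np.degrees(best))
t=best;q=-W[:,0]*np.sin(t)+W[:,1]*np.cos(t);p=W[:,0]*np.cos(t)+W[:,1]*np.sin(t)
for n,v in(("across",q),("along",p)):
    h,e=np.histogram(v,bins=np.arange(v.min(),v.max()+5,5)); print(n,[(int(x),int(y)) for x,y in zip(e,h)])
# camera: high points left
cam=(P[...,2]>120); cam[:,:100]=0;cam[:,230:]=0;cam[:160]=0;cam[245:]=0
ys,xs=np.nonzero(cam)
C=P[ys,xs]; print(len(C)); 
for lo in range(120,340,10):
    s=C[(C[:,2]>=lo)&(C[:,2]<lo+10)]
    if len(s): print(lo,len(s),np.round(s.mean(0)),np.round(s.min(0)),np.round(s.max(0)))
bm=(P[...,2]>8)&(P[...,2]<30)&(im.max(2)<90); bm[:,:135]=0;bm[:,205:]=0;bm[:160]=0;bm[235:]=0
n,l,s,cc=cv2.connectedComponentsWithStats(bm.astype(np.uint8)); print(s.tolist())
E
python3 m.py
```

```text
3986 63.76564930153302
dir deg 13.0
across [(-414, 36), (-409, 36), (-404, 37), (-399, 34), (-394, 35), (-389, 38), (-384, 36), (-379, 35), (-374, 36), (-369, 35), (-364, 65), (-359, 107), (-354, 108), (-349, 117), (-344, 118), (-339, 111), (-334, 105), (-329, 83), (-324, 34), (-319, 38), (-314, 35), (-309, 36), (-304, 36), (-299, 35), (-294, 36), (-289, 36), (-284, 42), (-279, 35), (-274, 36), (-269, 77), (-264, 115), (-259, 112), (-254, 107), (-249, 106), (-244, 116), (-239, 118), (-234, 69), (-229, 37), (-224, 37), (-219, 37), (-214, 36), (-209, 36), (-204, 35), (-199, 35), (-194, 36), (-189, 37), (-184, 37), (-179, 35), (-174, 72), (-169, 118), (-164, 119), (-159, 121), (-154, 118), (-149, 119), (-144, 119), (-139, 54), (-134, 37), (-129, 36), (-124, 34), (-119, 36), (-114, 36), (-109, 36), (-104, 37), (-99, 37), (-94, 37), (-89, 31)]
along [(378, 51), (383, 47), (388, 46), (393, 45), (398, 50), (403, 57), (408, 145), (413, 147), (418, 143), (423, 146), (428, 147), (433, 146), (438, 143), (443, 144), (448, 48), (453, 47), (458, 48), (463, 45), (468, 46), (473, 46), (478, 47), (48
[... 1416 characters left out ...]
00 8 [548. 484. 306.] [544. 480. 301.] [558. 490. 310.]
310 8 [549. 483. 314.] [542. 481. 311.] [555. 486. 317.]
320 19 [551. 490. 328.] [541. 479. 321.] [560. 502. 330.]
330 42 [552. 490. 333.] [543. 477. 330.] [562. 502. 338.]
[[0, 0, 640, 400, 255617], [174, 181, 1, 1, 1], [196, 182, 1, 1, 1], [153, 186, 1, 3, 3], [175, 187, 25, 30, 352], [152, 190, 1, 1, 1], [200, 198, 1, 1, 1], [147, 210, 1, 1, 1], [167, 213, 1, 2, 2], [173, 212, 1, 1, 1], [193, 213, 1, 1, 1], [147, 215, 1, 1, 1], [193, 215, 1, 1, 1], [149, 216, 1, 1, 1], [152, 217, 2, 1, 2], [166, 216, 1, 2, 2], [192, 217, 1, 1, 1], [156, 218, 2, 1, 2], [161, 219, 1, 1, 1], [165, 219, 1, 1, 1], [191, 219, 2, 4, 4], [190, 225, 1, 3, 3]]
```

View pics/zoom.png

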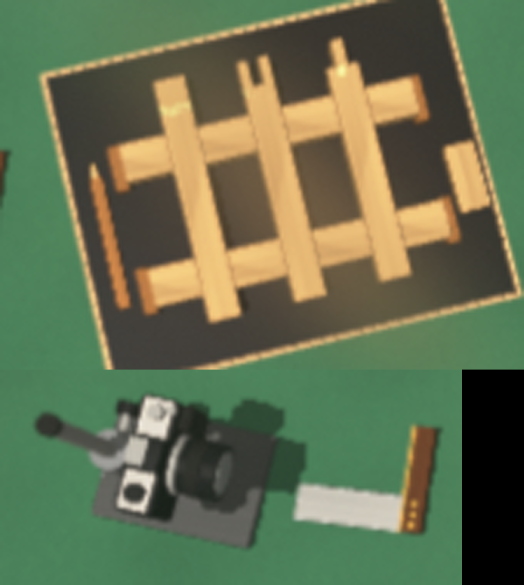

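The zoom confirms that the middle rail is forked: its two prongs are at about (242-268, 62) in the zoom. The right rail has the tongue and the left one is plain. Next I'll fit the lens from the scene and top clouds.

```bash
cat > l.py <<'E'
from h import *
S=[]
for n in("top","scene"):
    D=np.load(n+".npz"); P=cloud(D["d"],D); Q=P.reshape(-1,3); rgb=D["im"].reshape(-1,3)
    k=(Q[:,2]>5)&(Q[:,0]>440)&(Q[:,0]<640)&(Q[:,1]>340)&(Q[:,1]<540); S.append(Q[k])
    col=Q[k][Q[k][:,2]>265]; print(n,"col",len(col),np.median(col[col[:,2]<320],0) if len(col) else 0)
    b=Q[k][(Q[k][:,2]<24)&(Q[k][:,2]>11)]
    R=cv2.minAreaRect(b[:,:2].astype(np.float32)); print("base",len(b),R)
    top=Q[k]; top=top[(top[:,2]>215)&(top[:,2]<240)]; h,e=np.histogram(top[:,2],bins=np.arange(214,244,2)); print("bodytop",list(zip(e,h)))
    ln=Q[k]; ln=ln[(ln[:,2]>150)&(ln[:,1]<412)]
    for y in range(350,412,6):
        s=ln[(ln[:,1]>=y)&(ln[:,1]<y+6)]
        if len(s): print(y,len(s),"x",np.round(np.percentile(s[:,0],[2,50,98])),"z",np.round(np.percentile(s[:,2],[2,50,98])))
D=np.load("scene.npz"); im=D["im"]; cv2.imwrite("pics/scam.png",cv2.resize(im[95:190,340:440],None,fx=6,fy=6,interpolation=cv2.INTER_CUBIC)[...,::-1])
E
python3 l.py
```

```text
top col 106 [548.5591161  483.05447141 291.91834565]
base 621 ((543.7760009765625, 449.8849182128906), (179.38973999023438, 157.30979919433594), 89.69100952148438)
bodytop [(np.int64(214), np.int64(38)), (np.int64(216), np.int64(52)), (np.int64(218), np.int64(48)), (np.int64(220), np.int64(52)), (np.int64(222), np.int64(65)), (np.int64(224), np.int64(58)), (np.int64(226), np.int64(42)), (np.int64(228), np.int64(46)), (np.int64(230), np.int64(39)), (np.int64(232), np.int64(31)), (np.int64(234), np.int64(24)), (np.int64(236), np.int64(25)), (np.int64(238), np.int64(39)), (np.int64(240), np.int64(0))]
362 15 x [530. 543. 551.] z [177. 189. 212.]
368 62 x [510. 527. 550.] z [164. 196. 216.]
374 48 x [498. 515. 554.] z [170. 207. 216.]
380 38 x [500. 529. 557.] z [187. 208. 217.]
386 42 x [500. 524. 556.] z [191. 209. 220.]
392 84 x [500. 561. 587.] z [162. 206. 220.]
398 64 x [503. 558. 588.] z [169. 211. 220.]
404 68 x [505. 549. 589.] z [191. 213. 227.]
410 31 x [507. 557. 587.] z [195. 218. 230.]
scene col 71 [558.65481544 485.56209008 295.01348991]
base 603 ((548.5625610351562, 458.8
[... 265 characters left out ...]
15)), (np.int64(226), np.int64(18)), (np.int64(228), np.int64(21)), (np.int64(230), np.int64(21)), (np.int64(232), np.int64(16)), (np.int64(234), np.int64(10)), (np.int64(236), np.int64(15)), (np.int64(238), np.int64(9)), (np.int64(240), np.int64(0))]
356 1 x [544. 544. 544.] z [204. 204. 204.]
362 35 x [520. 542. 555.] z [169. 191. 217.]
368 45 x [506. 523. 556.] z [159. 197. 216.]
374 21 x [500. 533. 558.] z [163. 200. 218.]
380 27 x [497. 545. 561.] z [171. 208. 221.]
386 24 x [520. 557. 588.] z [167. 208. 222.]
392 56 x [530. 577. 593.] z [163. 194. 217.]
398 32 x [517. 568. 594.] z [166. 212. 222.]
404 39 x [524. 571. 595.] z [155. 213. 232.]
410 20 x [530. 560. 594.] z [153. 212. 224.]
```

View pics/scam.png

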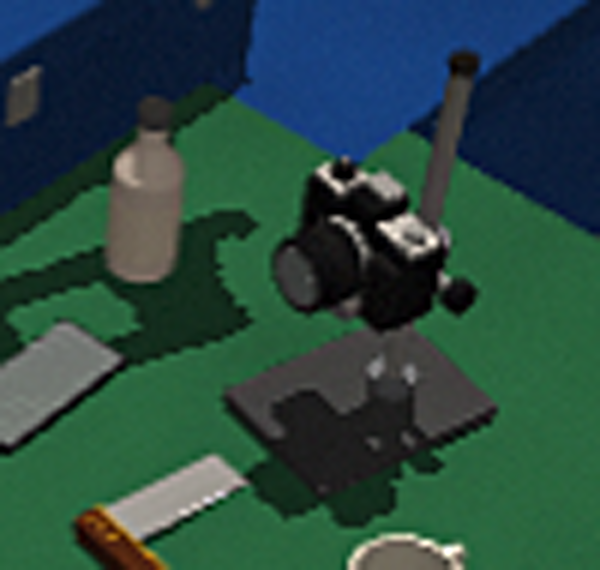

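Request:
{"name": "step_arm", "arguments": {
  "plan": "0 0 -8 10 -30 5 0;0 0 -16 30 -70 10 0;0 0 -24 50 -115 15 0;0 0 -32 70 -160 20 0;0 0 -40 90 -205 25 0;0 0 -48 105 -250 30 0;0 0 -56 125 -295 30 0;0 0 -62 140 -340 30 0"
}}

```text
clock: 0.9
eef_pos: [396.4, 228.4, 275.4]
tcp_rot: [3.141, -0.0, 1.632]
contact_force: [1.0, 0.2, -0.3]
opening: 1.002
grasp_force: 0.0
```

Request:
{"name": "step_arm", "arguments": {
  "plan": "0 0 -8 20 -45 0 0;0 0 -16 40 -90 0 0;0 0 -24 60 -140 -5 0;0 0 -32 80 -190 -10 0;0 0 -40 100 -240 -20 0;0 0 -48 120 -285 -30 0;0 0 -55 135 -325 -35 0;0 0 -62 145 -363 -40 0"
}}

```text
clock: 1.7
eef_pos: [541.4, -135.1, 234.6]
tcp_rot: [-3.141, 0.0, 0.55]
contact_force: [0.4, 1.0, -0.5]
opening: 1.005
grasp_force: 0.0
```

Request:
{"name": "step_arm", "arguments": {
  "plan": "0 0 -8 0 0 0 0;0 0 -16 0 0 0 0;0 0 -19 0 0 0 0;0 0 -19 0 0 0 0;0 0 -19 0 0 0 0"
}}

```text
clock: 2.2
eef_pos: [540.7, -132.7, 235.1]
tcp_rot: [-3.141, 0.0, 0.226]
contact_force: [0.3, 0.7, -0.5]
opening: 1.002
grasp_force: 0.0
```

```bash
cat > w.py <<'E'
from h import *
s=r.sense(); print(s["clock"],np.round(s["eef_pos"],1),np.degrees(s["tcp_rot"]),np.round(s["qpos"],2),s["contact_force"])
im,d,c=grab("wrist"); P=cloud(d,c); cv2.imwrite("pics/w1.png",im[...,::-1])
m=(P[...,2]>52)&(P[...,2]<80)&(im[...,0]>100)
W=P[m]; e=s["eef_pos"]; print(m.sum(),np.median(W[:,2]))
t=np.radians(13); R=np.array([[np.cos(t),np.sin(t)],[-np.sin(t),np.cos(t)]])
Q=(W[:,:2]-[541.2,-132.7])@R.T
k=(abs(Q[:,0])<44)&(abs(Q[:,1])<40); q=Q[k]
print("edge y",np.percentile(q[:,1],[1,50,99]),"slope deg",[np.degrees(np.arctan(np.polyfit(xs,v,1)[0])) for xs,v in [zip(*[(x,np.percentile(q[abs(q[:,0]-x)<4][:,1],p)) for x in range(-40,41,8)]) for p in(3,97)]])
k=(abs(abs(Q[:,1])-45)<15)
for sg in(-1,1):
    x=Q[k&(Q[:,0]*sg>20)&(abs(Q[:,0])<130)][:,0]; print("stile",np.percentile(x,[1,99]))
E
python3 w.py
```

```text
2.2 [ 540.7 -132.7  235.1] [-1.79989012e+02  2.07974388e-02  1.29432998e+01] [-0.24  0.26  1.79  0.    1.09  1.1 ] [ 0.26481655  0.70361183 -0.48481829]
42100 66.64822520839363
edge y [-17.4422359   -0.49022246  15.81730182] slope deg [np.float64(-0.2815332205197372), np.float64(-0.3759812410836964)]
stile [-85.75141114 -46.07143771]
stile [53.61969431 93.22642351]
```

View pics/w1.png

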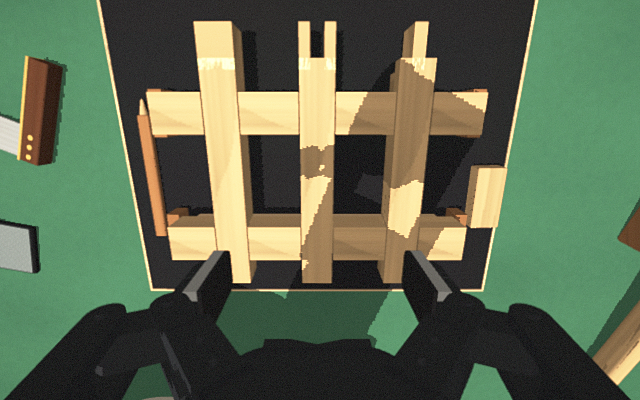

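The wrist view shows the forked rail at (317,40)-(317,280), centred between the fingers and aligned with them. I'll descend and grip.

Request:
{"name": "step_arm", "arguments": {
  "plan": "0 0 0 4 0 -30 0;0 0 0 4 0 -65 0;0 0 0 4 0 -100 0;0 0 0 4 0 -130 0;0 0 0 4 0 -155 0;0 0 0 4 0 -175 0;0 0 0 4 0 -190 0;0 0 0 4 0 -190 0",
  "force": 50
}}

```text
clock: 3.05
eef_pos: [543.7, -132.4, 43.6]
tcp_rot: [-3.14, 0.003, 0.225]
contact_force: [-0.3, 0.9, 0.4]
opening: 1.001
grasp_force: 0.0
```

Request:
{"name": "step_arm", "arguments": {
  "plan": "0 0 0 0 0 0 130;0 0 0 0 0 0 200;0 0 0 0 0 0 255;0 0 0 0 0 0 255;0 0 0 0 0 0 255;0 0 0 0 0 0 255;0 0 0 0 0 0 255;0 0 0 0 0 0 255",
  "force": 50
}}

```text
clock: 3.85
eef_pos: [545.6, -132.9, 46.4]
tcp_rot: [3.141, -0.002, 0.224]
contact_force: [0.5, 0.4, 6.1]
opening: 0.392
grasp_force: 51.0
```

Request:
{"name": "step_arm", "arguments": {
  "plan": "0 0 0 0 0 8 255;0 0 0 0 0 20 255;0 0 0 0 0 40 255;0 0 0 0 0 65 255;0 0 0 0 0 90 255;0 0 0 0 0 115 255;0 0 0 0 0 135 255;0 0 0 0 0 142 255"
}}

```text
clock: 4.65
eef_pos: [545.9, -133.1, 190.3]
tcp_rot: [3.14, -0.004, 0.224]
contact_force: [-0.5, -0.1, -1.8]
opening: 0.388
grasp_force: 49.9
```

Request:
{"name": "step_arm", "arguments": {
  "plan": "0 0 0 0 0 0 255;0 0 0 0 0 0 255;0 0 5 -8 30 0 255;0 0 12 -16 60 0 255;0 0 19 -25 90 0 255;0 0 26 -34 120 0 255;0 0 33 -42 145 0 255;0 0 38 -48 165 0 255"
}}

```text
clock: 5.45
eef_pos: [495.3, 33.5, 185.9]
tcp_rot: [-3.139, 0.002, 0.893]
contact_force: [-0.5, -1.1, -2.2]
opening: 0.392
grasp_force: 50.2
```

Request:
{"name": "step_arm", "arguments": {
  "plan": "0 0 5 -5 15 0 255;0 0 10 -11 34 0 255;0 0 15 -16 52 0 255;0 0 20 -21 68 0 255;0 0 24 -25 80 0 255;0 0 26 -27 87 0 255;0 0 26 -27 89 0 255;0 0 26 -27 89 0 255"
}}

```text
clock: 6.25
eef_pos: [469.8, 121.1, 186.9]
tcp_rot: [-3.141, 0.0, 1.34]
contact_force: [-0.5, 0.1, -2.3]
opening: 0.393
grasp_force: 50.2
```

```bash
cat > v.py <<'E'
from h import *
import sys
s=r.sense(); print(s["clock"],np.round(s["eef_pos"],1),np.degrees(s["tcp_rot"]),s["grasp_force"],s["opening"])
n=sys.argv[1]; o=[]
for nm in("scene","top"):
    im,d,c=grab(nm); P=cloud(d,c)
    o.append(cv2.resize(im[80:240,280:480] if nm=="scene" else im[120:280,120:320],None,fx=2,fy=2))
    m=(P[...,2]>150)&(P[...,2]<235)&(im[...,0]>110)&(im[...,0].astype(int)-im[...,2]>35)&(P[...,0]>250)&(P[...,1]>-80)&(P[...,1]<345)&(np.hypot(P[...,0]-470,P[...,1]-121)<175)
    k,l,st,_=cv2.connectedComponentsWithStats(m.astype(np.uint8)); 
    Q=P[l==1+st[1:,4].argmax()] if nm=="top" else P[m]
    R=cv2.minAreaRect(Q[:,:2].astype(np.float32)); print(nm,len(Q),"rect",np.round(R[0]),np.round(R[1]),round(R[2],1),"z top",np.percentile(Q[:,2],[5,50,90]))
    a=np.radians(77.2);u=np.array([np.cos(a),np.sin(a)]); t=(Q[:,:2]-[525,365])@-u; print("range before lens",np.percentile(t,[0.5,99.5]),"side",np.percentile((Q[:,:2]-[525,365])@[u[1],-u[0]],[1,99]))
cv2.imwrite(f"pics/{n}.png",np.hstack(o)[...,::-1])
E
python3 v.py a
```

```text
6.25 [469.8 121.1 186.9] [-1.79968058e+02  2.55703546e-02  7.67686504e+01] 50.19457630813122 0.3925834799636423
scene 236 rect [473. 135.] [276.  41.] 77.3 z top [201.73398044 205.81535711 209.00961648]
range before lens [103.72831082 371.82731813] side [-17.40750042  20.6556614 ]
top 266 rect [449.  39.] [75. 34.] 77.4 z top [198.63974989 204.22754646 208.91468078]
range before lens [298.21495674 372.30381084] side [-18.86026293  14.78370838]
```

View pics/a.png

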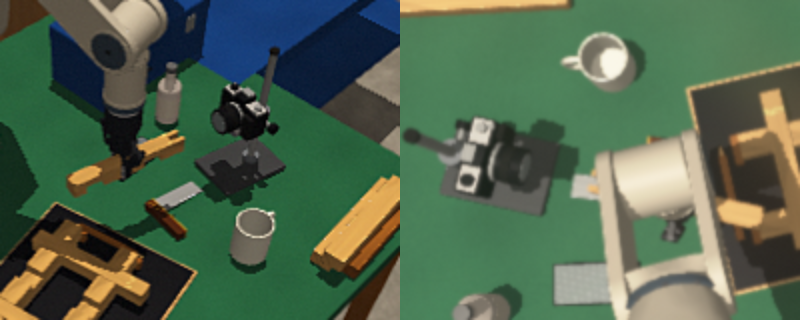

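The scene view shows the rail level, with its fork at (180,137) pointing straight at the lens (225,122). It is 104 mm away, centred, with its mid at z≈188. I'll hold it still there, then turn it by -90° on the spot.

Request:
{"name": "step_arm", "arguments": {
  "plan": "0 0 0 0 0 0 255;0 0 0 0 0 0 255;0 0 0 0 0 0 255;0 0 0 0 0 0 255;0 0 0 0 0 0 255;0 0 0 0 0 0 255;0 0 0 0 0 0 255;0 0 0 0 0 0 255"
}}

```text
clock: 7.15
eef_pos: [469.8, 121.2, 187.3]
tcp_rot: [-3.142, 0.0, 1.341]
contact_force: [-0.1, -0.0, -1.6]
opening: 0.39
grasp_force: 50.2
```

Request:
{"name": "step_arm", "arguments": {
  "plan": "0 0 0 0 0 0 255;0 0 0 0 0 0 255;0 0 0 0 0 0 255;0 0 0 0 0 0 255;0 0 0 0 0 0 255;0 0 0 0 0 0 255;0 0 0 0 0 0 255;0 0 0 0 0 0 255"
}}

```text
clock: 7.95
eef_pos: [469.9, 121.2, 187.3]
tcp_rot: [-3.142, -0.0, 1.341]
contact_force: [-0.1, -0.1, -1.4]
opening: 0.393
grasp_force: 50.2
```

Request:
{"name": "step_arm", "arguments": {
  "plan": "0 0 -3 0 0 0 255;0 0 -8 0 0 0 255;0 0 -14 0 0 0 255;0 0 -20 0 0 0 255;0 0 -26 0 0 0 255;0 0 -32 0 0 0 255;0 0 -38 0 0 0 255;0 0 -44 0 0 0 255"
}}

```text
clock: 8.75
eef_pos: [469.8, 121.2, 187.3]
tcp_rot: [-3.142, 0.0, 0.569]
contact_force: [0.5, -0.4, -2.4]
opening: 0.391
grasp_force: 50.2
```

Request:
{"name": "step_arm", "arguments": {
  "plan": "0 0 -6 0 0 0 255;0 0 -12 0 0 0 255;0 0 -18 0 0 0 255;0 0 -24 0 0 0 255;0 0 -30 0 0 0 255;0 0 -36 0 0 0 255;0 0 -42 0 0 0 255;0 0 -46 0 0 0 255"
}}

```text
clock: 9.55
eef_pos: [469.9, 121.2, 187.2]
tcp_rot: [-3.142, 0.0, -0.234]
contact_force: [-0.0, 0.1, -2.2]
opening: 0.392
grasp_force: 50.2
```

Request:
{"name": "step_arm", "arguments": {
  "plan": "0 0 0 0 0 0 255;0 0 0 0 0 0 255;0 0 0 0 0 0 255;0 0 0 0 0 0 255;0 0 0 0 0 0 255;0 0 0 0 0 0 255;0 0 0 0 0 0 255;0 0 0 0 0 0 255"
}}

```text
clock: 10.35
eef_pos: [469.9, 121.2, 187.3]
tcp_rot: [3.142, 0.0, -0.23]
contact_force: [0.5, -0.3, -2.5]
opening: 0.385
grasp_force: 50.2
```

```bash
python3 v.py b
```

```text
10.35 [469.9 121.2 187.3] [ 1.79999124e+02  1.17998550e-03 -1.31599696e+01] 50.223185643553734 0.38531463476735006
scene 165 rect [484. 118.] [ 37. 269.] 77.1 z top [202.13235455 207.09294905 210.15870462]
range before lens [233.09649757 268.47081101] side [-118.13769828  147.15470832]
top 240 rect [409. 134.] [34. 76.] 77.1 z top [198.76009906 205.24846689 209.27416673]
range before lens [233.47463436 267.75815783] side [-96.25218559 -25.79358513]
```

View pics/b.png

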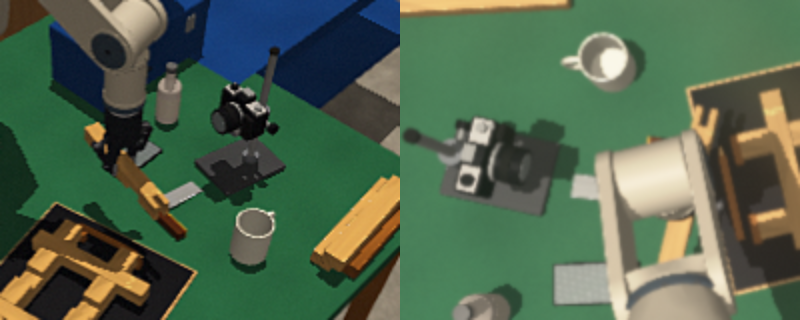

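The rail now sits broadside to the lens, running from (95,130) to (160,205) in the scene view. Its mid is 250 mm before the lens and still firmly gripped in the air, so I'll hand in.

```bash
python3 -c "from rig import r; print(r.sign_off())"
```

```text
the job is handed in; nothing more can be done
None
```

The job is handed in, with no verdict returned: I lifted the forked rail out, held it still fork-on about 104 mm before the lens, then turned it long side to the lens about 250 mm away, where the gripper still holds it in the air.

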